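Open the thread box at the embroidery bench

ROBOT

A 6-joint arm with a two-finger parallel gripper is mounted at the origin on the work surface. World frame = base frame: x ahead of the robot, y to its left, z up, the work surface at z = 0. Lengths are in m, angles in degrees, forces in N, time in s.
With the tool pointing down it reaches from about 0.25 to 0.725 m from the base axis. Payload 9.7 kg.
Tool frame: the origin (TCP) lies where the fingers leave the gripper's body, on its centre line; the fingertips stand 73 mm ahead of it and the grasp point (between the pads) lies 54 mm ahead of it; y points along the fingers, x is the direction in which the jaws open and shut, and the axes are right-handed (so a half turn about y gives the same grasp; the last joint's range is limited). The gripper opens to 85 mm and grips with 20 to 120 N. Pads are 22 mm wide; open, the fingers measure 114 mm over their backs; the gripper's body (76 mm by 85 mm) begins 54 mm behind the grasp point. The pads swing forward as they close: fully open they stand 13 mm farther back than shut.
Start: joints at [65.947, 4.979, 10.078, 95.1, 0, 90], TCP at [0.224, 0.502, 0.304] pointing down, gripper open.
Joint ranges: [-179.16, 179.16], [-48.56, 103.87], [-65.8, 70.77], [-126.05, 130.52], [-82.76, 87.17], [-180, 180]. Speed limits (degrees/s): [127.2, 127.2, 147.25, 180, 180, 180].

INTERFACE

Orientations are given as [roll, pitch, yaw] about the fixed x, y, z axes, in that order (R = Rz(yaw) Ry(pitch) Rx(roll)).
In Python, from workcell import sensors, imaging, bot, models gives the robot as it stands.
- The arm moves only by the tool arm_command, never from a script. Its argument "rows" is one flat list of numbers, 7 for each row, row after row: the shift along the tool's x, y, z in cm, then the turn, a rotation vector about the tool's x, y, z in degrees, then the gripper's target within -1 to 1 (fully open at 1, half-way at 0, shut at -1). A call has 1 to 12 rows; each row is the pose to reach, as a shift and turn from the pose commanded when the call began, along the tool's axes at that moment; what a row does not reach only later rows make up. A row lasts 1/12 s, in which the tool goes at most 41.7 mm and 7.16 degrees, less where a joint would pass 70% of its speed; a pose out of reach is approached as far as the arm can. A call with a gripper value outside its range is refused whole. The fingers move at their own pace and stop on an object; "force" is the grip in N (left out, the last holds). Time passes only in rows, so rows that repeat a pose let the fingers close. It gives the time, the measured TCP pose, the force and the opening at its end, in the units of the state.
- sensors.get_obs(): the state, without advancing time (a new reading comes with each control period).
- imaging.camera(name): name is "scene" or "top" or "wrist"; returns a dict with "pixels" (384x512x3 uint8, blue, green, red), "z_map" (384x512 float32, m along the optical axis (not along the pixel's ray), 0 where there is no reading), "camera_matrix" (3x3 intrinsics, pixels), "world_from_camera" (4x4, takes a point from camera to world coordinates). Camera axes: x right, y up, looking along -z (the intrinsics and any distortion apply to the point x, -y, -z); pixel columns grow to the right and rows downward; lengths in m; the calibration is good to about 2 mm. A picture is of the moment at which its call begins.
- bot.job_done(): hands the job in, once; it reports no verdict.
Trained networks look in the newest picture that a camera, given by its name, has taken for a name from the list of things; names that differ only in an ending like _2 or _b are one class to them, and where a whole thing is asked for, a point or a joint stands for the part that bears it (a point fixed in the world has none). Each returns a list of dicts, best first, with "conf" (0 to 1); they miss things now and then, are a little off and sometimes report something else, mostly with a low value. They report only what shows in the picture. A call takes as long as a camera call. They do not tell look-alikes from the thing itself.
- models.search_frame(thing, camera): "extent" ([centre column, centre row, width, height] in pixels, round what is visible of it).
- models.spot_point(thing, camera): "location" ([column, row] in pixels: a listed point, or the origin of a listed thing).
The state is a dict: "time": time; "q": joint angles; "qd": joint speeds; "joint_efforts": joint torques, N m; "ee_pos": TCP position; "tcp_rot": TCP orientation; "wrist_force": force on the tool from outside, world axes, zero at the start; "torque": the same for the moment, N m; "opening": finger opening in m.
Only numpy, scipy, OpenCV 4.12 (cv2) and the standard library are available. Lean on these libraries where they do the work, as an engineer would, in place of code of your own. Each camera call takes 0.05 s, during which the arm holds its last target.

TASK

Open the thread box that stands in the wooden cradle. Its lid is tight, so first slide the steel hold-down fork fully home over the box's foot, then draw the lid straight up off the box and set it gently, open end down, on the cork mat. Leave the box's bottom part seated in the cradle, still held by the fork.

Things in the scene. Friction and masses are not known exactly. Their poses are not given: they have to be found in the camera images.
- fork_knob (a point): On the axis of the hold-down fork's dark wooden knob, 55 mm above the table, 13 mm below its top. Knob 16 mm (base x) by 32 mm (base y), 38 mm tall on the flat fork. The fork slides only along the base's +y, about 1.5 N friction, stays where left. Start: knob 151 to 163 mm from the box centre, on its -y side; home (end stop): 103 mm, prongs over the foot. Cradle rails 30 mm high.
- base: Thread box bottom, about 250 g, loose in the cradle; rises with the lid unless held. Origin: centre of underside, 12 mm above table; z up, +y: fork's closing direction. Wooden foot 92 (x) by 54 (y) by 8 mm; kraft body 50 x 50 mm to 28 mm above origin; white neck 42 x 42 mm to 78 mm, whose sprung tongues on the y sides grip the lid (a pull of roughly 5 to 12 N).
- lid: Deep kraft-board lid, square cap 50 x 50 mm, 60 mm tall, walls 3 mm, flat top, about 80 g. Origin: centre of its open lower rim; z up; x, y along its sides, as the base's at the start, when its rim is 40 mm and its top 100 mm above the table, overlapping the neck 50 mm. Grip across its x faces near the top. The free-standing 60 mm wide box and round tin are not meant.
- mat: Square cork mat, 130 x 130 mm, 5 mm thick, fixed flat on the table to the left (+y) of the cradle. Origin: centre of its underside, on the table; x and y along its sides.
There are look-alikes about, which are no part of the job. Of the things that look like the mat, the largest one is meant.

How it is judged (in metres and radians):
On the way, in this order (a step that is already met when the one before it is completed fails the run):
1. the fork is home over the foot while the lid is still on (y of fork_knob in the frame of base above -0.115 m and z of lid in the frame of base below 0.045 m), for 0.2 s.
2. the lid is drawn straight up clear of the neck, upright, with the base still seated (z of lid in the frame of base above 0.08 m and horizontal distance between lid and base below 0.03 m and angle between lid's own z axis and vertical below 0.26 rad and height (world z) of base below 0.02 m), for 0.05 s.
At the end, for the whole second after the job is handed in: The lid stands released, at rest, upright (10 degrees), open end down on the cork mat, its centre within 45 mm of the mat's along each side; the base sits in the cradle (within 12 mm of its start, tilt under 7 degrees) and the fork is still home (within 12 mm of its end stop) (x of lid in the frame of mat between -0.045 and 0.045 m and y of lid in the frame of mat between -0.045 and 0.045 m and z of lid in the frame of mat below 0.012 m and angle between lid's own z axis and vertical below 0.17 rad and linear speed of lid below 0.03 m/s and y of fork_knob in the frame of base above -0.115 m and distance of base from where it was at the start of the episode below 0.012 m and angle between base's own z axis and vertical below 0.12 rad); the robot touches nothing.
It fails at once if the base is pulled up out of the cradle (more than 15 mm) or tipped (height (world z) of base above 0.027 m or angle between base's own z axis and vertical above 0.3 rad).
It fails at once if the lid is let go and falls (faster than 0.6 m/s, a drop of about 20 mm) (contact force between lid and the fingers below 0.05 N and linear speed of lid above 0.6 m/s).
It also fails if it takes over 54 s, if anything falls off the work surface, if the arm or the gripper's body presses on something with over 40 N, if the wrist force passes 120 N, or if a joint passes its speed limit or range.

## Working session

There is one attempt and no reset: what is moved stays moved. The work goes in short steps, Python scripts to look and compute and a tool call to move; the robot and the scene stay as the last step left them, time stands still between calls to the robot, and variables do not carry over. Pictures are saved under pics/ and viewed, and the job is handed in when it is done.

Besides the shell and the picture viewer there is one more tool, called after "Emit:" by a JSON object that holds its "fn" and its "kwargs", one argument or row to a line. arm_command: Moves the arm, as the interface text tells. Its arguments: {"type":"object","properties":{"rows":{"type":"array","items":{"type":"number"}},"force":{"type":"number"}},"required":["rows"]}

```bash
mkdir -p pics; ls
python3 - <<'E'
from workcell import sensors, imaging, bot, models
import cv2, numpy as np
print(sensors.get_obs())
for c in ["scene","top"]:
    d=imaging.camera(c); cv2.imwrite(f"pics/{c}0.png",d["pixels"]); np.savez(f"{c}0.npz",**d)
    print(c,d["camera_matrix"].tolist(),d["world_from_camera"].round(4).tolist())
    for t in ["fork_knob","base","lid","mat"]:
        print(t,[(r["conf"],r["location"]) for r in models.spot_point(t,c)][:4],[(r["conf"],r["extent"]) for r in models.search_frame(t,c)][:4])
E
```

```text
pics
{'time': 0.0, 'q': array([ 6.59475268e+01,  5.01249140e+00,  1.00347248e+01,  9.50991342e+01,
       -6.17875155e-04,  9.00008489e+01]), 'qd': array([ 0.01321977,  0.0615327 ,  0.02152074, -0.00694881, -0.02319339,
       -0.01950536]), 'joint_efforts': array([-1.74889351e-04, -5.20378518e+01,  4.64811337e+01,  1.60070794e-02,
       -8.70793792e-05,  2.01699044e-05]), 'ee_pos': array([0.22411618, 0.50212943, 0.30317207]), 'tcp_rot': array([-9.00006190e+01,  7.69007653e-02,  6.59466780e+01]), 'wrist_force': array([ 0.02472069,  0.19874365, -0.52334772]), 'torque': array([-0.03164958,  0.06799787,  0.02293391]), 'opening': 0.085303972770922}
scene [[456.4393086308157, 0.0, 252.13382005045455], [0.0, 456.4393086308157, 189.38954210221934], [0.0, 0.0, 1.0]] [[-0.6031, -0.557, 0.571, 1.0433], [0.7976, -0.42, 0.4329, 0.5742], [-0.0014, 0.7165, 0.6976, 0.7363], [0.0, 0.0, 0.0, 1.0]]
fork_knob [(0.88, [143.2, 165.9])] [(0.78, [161.8, 178.2, 61.4, 41.1])]
base [(0.65, [210.5, 188.6])] [(0.61, [209.8, 190.6, 37.4, 23.9])]
lid [(0.71, [208.7, 182.2])] [(0.79, [207.3, 171.9, 31.6, 41.0])]
mat [(0.89, [278.3, 249.1]), (0.61, [355.3, 297.4])] [(0.87, [319.3, 184.9, 56.2, 36.9]), (0.87, [360.9, 300.7, 57.1, 52.0]), (0.72, [279.0, 251.9, 73.2, 64.9])]
top [[439.80563745609254, 0.0, 249.0011022850378], [0.0, 439.80563745609254, 195.579938951273], [0.0, 0.0, 1.0]] [[0.0224, 0.9899, -0.1399, 0.3053], [-0.9997, 0.0225, -0.0004, 0.1409], [0.0027, 0.1399, 0.9902, 1.1477], [0.0, 0.0, 0.0, 1.0]]
fork_knob [(0.83, [347.5, 163.6])] [(0.57, [326.7, 170.1, 57.8, 38.7])]
base [(0.7, [287.4, 177.3])] [(0.81, [286.2, 182.2, 29.6, 40.5]), (0.18, [326.5, 169.1, 58.0, 41.3])]
lid [(0.88, [283.5, 175.7])] []
mat [(0.85, [203.9, 166.2]), (0.83, [213.5, 247.3])] [(0.61, [204.2, 166.0, 58.2, 53.2]), (0.59, [216.0, 249.6, 43.0, 43.0]), (0.55, [136.8, 163.8, 44.1, 48.5])]
```

View pics/scene0.png

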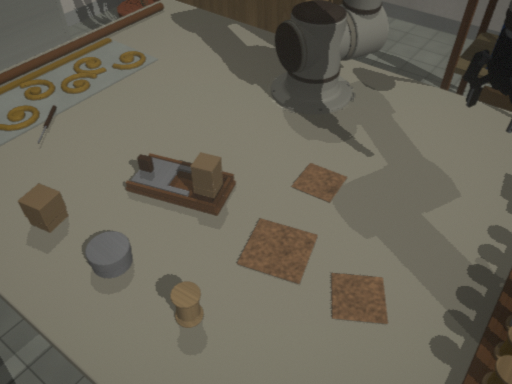

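View pics/top0.png

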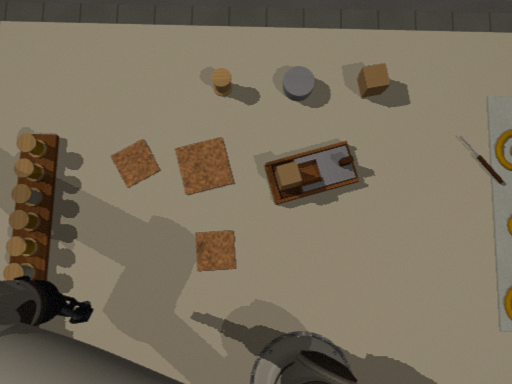

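The scene view shows the cradle with the lid at (207,170) and the knob at (146,163), and the large mat at (278,249). In the top view these are the lid at (289,176), the knob at (346,160) and the large mat at (205,166). Next I'll measure from depth.

```bash
cat > h.py <<'E'
import numpy as np, cv2
def cloud(d):
    K=d["camera_matrix"];T=d["world_from_camera"];z=d["z_map"].astype(float)
    v,u=np.mgrid[:z.shape[0],:z.shape[1]]
    P=np.stack([(u-K[0,2])/K[0,0]*z,-(v-K[1,2])/K[1,1]*z,-z],-1)
    W=P@T[:3,:3].T+T[:3,3]; W[z==0]=np.nan
    return W
def proj(d,p):
    K=d["camera_matrix"];T=d["world_from_camera"]
    c=T[:3,:3].T@(np.asarray(p)-T[:3,3]); return K[0,0]*c[0]/-c[2]+K[0,2], K[1,1]*-c[1]/-c[2]+K[1,2]
def rect(P): 
    return cv2.minAreaRect((P[:,:2]*1000).astype(np.float32))
E
python3 - <<'E'
from h import *
for c in ["top","scene"]:
    d=dict(np.load(c+"0.npz")); W=cloud(d)
    print(c,"table",np.nanmedian(W[...,2]))
    def sel(x,y,r,z0,z1):
        m=(np.hypot(W[...,0]-x,W[...,1]-y)<r)&(W[...,2]>z0)&(W[...,2]<z1); return W[m]
    for n,(u,v) in {"top":{"lid":(289,176),"knob":(346,160),"mat":(205,166)},"scene":{"lid":(207,162),"knob":(146,160),"mat":(278,249)}}[c].items():
        p=W[v,u]; print(n,p.round(4))
        if n=="lid": Q=sel(p[0],p[1],.06,.09,.112)
        elif n=="knob": Q=sel(p[0],p[1],.035,.055,.08)
        else: Q=None
        if Q is not None: print(len(Q),Q.mean(0).round(4),np.median(Q,0).round(4),rect(Q))
    # mats by color
    hsv=cv2.cvtColor(d["pixels"],cv2.COLOR_BGR2HSV)
    m=((hsv[...,1]>110)&(W[...,2]<.02)&(hsv[...,0]<20)).astype(np.uint8)
    m=cv2.morphologyEx(m,cv2.MORPH_OPEN,np.ones((3,3),np.uint8))
    n,l,s,ce=cv2.connectedComponentsWithStats(m)
    for i in range(1,n):
        if s[i,4]>500: 
            Q=W[l==i]; Q=Q[~np.isnan(Q[:,0])]; print("comp",ce[i].round(),s[i,4],Q.mean(0).round(4),rect(Q))
    # cradle rails
    p=W[{"top":(176,289),"scene":(162,207)}[c]]
    Q=sel(p[0],p[1]-.05,.16,.02,.036); print("rails",len(Q),Q.mean(0),rect(Q))
E
```

```text
top table 0.00016670600387524992
lid [0.5033 0.0456 0.1006]
443 [0.5099 0.0455 0.0994] [0.5103 0.0456 0.0996] ((510.51837158203125, 45.08855056762695), (50.589385986328125, 50.6657600402832), 16.691654205322266)
knob [ 0.5537 -0.1001  0.0674]
84 [ 0.5549 -0.1034  0.0659] [ 0.5546 -0.1035  0.0665] ((555.8336181640625, -104.05039978027344), (15.91072940826416, 30.96529769897461), 19.22397232055664)
mat [0.543  0.2596 0.006 ]
comp [204. 165.] 2307 [0.5448 0.2629 0.0045] ((545.5903930664062, 263.432861328125), (129.7659149169922, 129.3314208984375), 15.40789794921875)
comp [135. 163.] 1320 [0.548  0.4457 0.0034] ((549.0079345703125, 446.787353515625), (101.18515014648438, 99.00373840332031), 30.75925636291504)
comp [215. 250.] 1432 [0.3222 0.2259 0.0039] ((322.55303955078125, 226.1482696533203), (97.63897705078125, 98.28176879882812), 5.456664085388184)
rails 2113 [ 0.53380299 -0.03766363  0.0284568 ] ((530.9437255859375, -21.568496704101562), (111.61363983154297, 218.5923614501953), 16.78295135498047)
scene table -0.0008511846321541672
lid [0.5126 0.051  0.0987]
459 [0.5161 0.0509 0.098 ] [0.5166 0.0517 0.0986] ((513.8882446289062, 48.40187454223633), (55.940528869628906, 51.360591888427734), 16.858009338378906)
knob [ 0.5627 -0.0907  0.0656]
111 [ 0.5605 -0.0984  0.0635] [ 0.561  -0.098   0.0647] ((558.4826049804688, -100.43891906738281), (18.882034301757812, 33.091243743896484), 15.582331657409668)
mat [0.5501 0.2658 0.0033]
rails 2082 [ 0.54863167 -0.02568602  0.02751189] ((533.6746826171875, -18.329696655273438), (116.50818634033203, 221.45130920410156), 17.019182205200195)
```

Emit:
{"fn": "arm_command", "kwargs": {
  "rows": [-3.5, 0.4, -4.6, 0, 7, 0, 1, -7, 0.8, -9.2, 0, 14, 0, 1, -10.4, 1.2, -13.7, 0, 21, 0, 1, -13.9, 1.6, -18.3, 0, 28, 0, 1, -17.3, 2, -22.9, 0, 35, 0, 1, -20.8, 2.4, -27.5, 0, 42, 0, 1, -24.2, 2.8, -32, 0, 49, 0, 1, -27.7, 3.2, -36.7, 0, 49, 0, 1, -31.2, 3.6, -41.3, 0, 49, 0, 1, -34.6, 4, -45.8, 0, 49, 0, 1, -38.1, 4.5, -50.4, 0, 49, 0, 1, -41.6, 5.3, -55, 0, 49, 0, 1]
}}

```text
time: 1.9
ee_pos: [0.4654, 0.0634, 0.2684]
tcp_rot: [-90.0, -0.1, 16.9]
wrist_force: [1.6, 1.7, 0.1]
opening: 0.0853
```

Run:
```python
from workcell import sensors, imaging, bot, models
from h import *
o=sensors.get_obs(); print(o["time"],o["ee_pos"],o["tcp_rot"])
d=imaging.camera("wrist"); cv2.imwrite("pics/w1.png",d["pixels"]); np.savez("w1.npz",**d)
print(d["world_from_camera"].round(3).tolist())
W=cloud(d)
for z0,z1 in [(.09,.112),(.058,.08),(.022,.036)]:
    m=(W[...,2]>z0)&(W[...,2]<z1); n,l,s,c=cv2.connectedComponentsWithStats(m.astype(np.uint8))
    for i in range(1,n):
        if s[i,4]>150: print(z0,s[i].tolist(),np.median(W[l==i],0).round(4),rect(W[l==i]))
o=sensors.get_obs(); print(o["time"],o["ee_pos"],o["tcp_rot"])
```

```text
1.9 [0.46542196 0.06336185 0.268374  ] [-9.00050852e+01 -6.17546193e-02  1.69388874e+01]
[[0.956, -0.277, -0.092, 0.442], [0.292, 0.908, 0.301, 0.14], [-0.0, -0.315, 0.949, 0.338], [0.0, 0.0, 0.0, 1.0]]
0.09 [276, 196, 61, 57, 3278] [0.5134 0.0482 0.0999] ((514.5147094726562, 45.69190216064453), (50.48886489868164, 51.16619110107422), 17.027446746826172)
0.058 [274, 185, 57, 55, 428] [0.5033 0.0684 0.07  ] ((498.79071044921875, 54.419288635253906), (69.20374298095703, 34.427886962890625), 61.36953353881836)
0.058 [287, 322, 15, 23, 319] [ 0.5571 -0.0962  0.0668] ((558.5087890625, -99.52366638183594), (15.931941986083984, 25.836416244506836), 17.090835571289062)
0.022 [245, 162, 105, 170, 3315] [0.5212 0.0221 0.0295] ((534.79443359375, -21.146270751953125), (111.14024353027344, 220.7052459716797), 17.00299835205078)
0.022 [273, 175, 48, 44, 197] [0.5008 0.0677 0.0286] ((499.1154479980469, 56.35746765136719), (66.68683624267578, 33.0545539855957), 59.249202728271484)
0.022 [256, 224, 76, 103, 4779] [ 0.5453 -0.0653  0.0294] ((544.261962890625, -52.12932586669922), (87.96458435058594, 141.0316619873047), 16.86289405822754)
0.022 [454, 247, 58, 54, 594] [0.7378 0.0332 0.0299] ((747.8936767578125, 26.60553741455078), (80.9697036743164, 33.07380676269531), 70.37774658203125)
0.022 [409, 375, 34, 9, 226] [ 0.7706 -0.1503  0.0297] ((769.9508056640625, -150.73423767089844), (47.52668380737305, 5.080747604370117), 12.86473560333252)
1.95 [0.46783645 0.0583051  0.26701311] [-9.01506564e+01 -7.37409974e-03  1.67120893e+01]
```

View pics/w1.png

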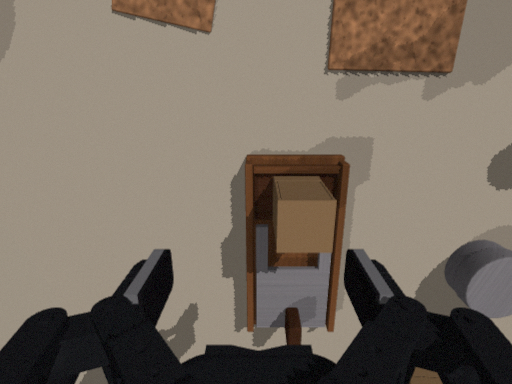

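Emit:
{"fn": "arm_command", "kwargs": {
  "rows": [0.7, 1, -3, 0, 0, 0, 1, 1.3, 2, -6, 0, 0, 0, 1, 2, 3, -9, 0, 0, 0, 1, 2.6, 4.5, -12, 0, 0, 0, 1, 3.3, 6, -15, 0, 0, 0, 1, 3.9, 7.5, -18, 0, 0, 0, 1, 3.9, 8.5, -18, 0, 0, 0, 1, 3.9, 8.5, -18, 0, 0, 0, 1, 3.9, 8.5, -18, 0, 0, 0, 1]
}}

```text
time: 2.7
ee_pos: [0.5542, -0.0951, 0.1828]
tcp_rot: [-89.9, 0.1, 16.9]
wrist_force: [-0.8, 0.1, -0.5]
opening: 0.0854
```

Run:
```python
from workcell import sensors, imaging, bot, models
from h import *
o=sensors.get_obs(); print(o["time"],o["ee_pos"],o["tcp_rot"])
d=imaging.camera("wrist"); cv2.imwrite("pics/w2.png",d["pixels"]); np.savez("w2.npz",**d)
W=cloud(d)
for z0,z1 in [(.09,.112),(.055,.08),(.022,.036)]:
    m=(W[...,2]>z0)&(W[...,2]<z1); n,l,s,c=cv2.connectedComponentsWithStats(m.astype(np.uint8))
    for i in range(1,n):
        if s[i,4]>150: print(z0,s[i].tolist(),np.median(W[l==i],0).round(4),rect(W[l==i]))
o=sensors.get_obs(); print(o["time"],o["ee_pos"],o["tcp_rot"],o["wrist_force"])
```

```text
2.7 [ 0.55417598 -0.09507642  0.18276564] [-8.99488649e+01  7.30190035e-02  1.69254486e+01]
0.055 [215, 5, 98, 15, 1062] [0.5215 0.0217 0.0688] ((521.4491577148438, 21.876792907714844), (49.406436920166016, 1.4364242553710938), 16.879451751708984)
0.055 [251, 204, 24, 47, 1061] [ 0.5587 -0.1007  0.0671] ((559.6263427734375, -103.07330322265625), (15.793902397155762, 31.53842544555664), 16.963924407958984)
0.022 [178, 0, 28, 238, 3040] [ 0.4886 -0.0446  0.0298] ((492.3123779296875, -59.29314422607422), (8.753493309020996, 172.21258544921875), 16.921875)
0.022 [318, 0, 30, 238, 3090] [ 0.5858 -0.0153  0.0297] ((590.7535400390625, -28.99164581298828), (8.839803695678711, 171.5291748046875), 16.993221282958984)
0.022 [225, 25, 76, 6, 312] [0.5219 0.0218 0.0294] ((521.5034790039062, 21.6163272857666), (49.305355072021484, 0.7163228988647461), 17.077363967895508)
0.022 [198, 40, 130, 190, 14709] [ 0.5488 -0.0616  0.0294] ((544.073486328125, -52.529296875), (88.35832214355469, 140.4970703125), 16.987041473388672)
2.75 [ 0.55443184 -0.09470799  0.18367351] [-8.99904244e+01 -5.89189773e-03  1.69717154e+01] [-0.21181658  0.94982897 -0.05176747]
```

View pics/w2.png

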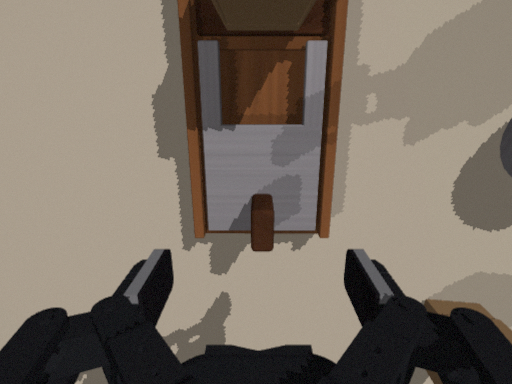

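Emit:
{"fn": "arm_command", "kwargs": {
  "rows": [0.2, 2, -0.9, 0, 0, 0, 1, 0.2, 4, -0.9, 0, 0, 0, 1, 0.2, 6, -0.9, 0, 0, 0, 1, 0.2, 7.3, -0.9, 0, 0, 0, 1, 0.2, 7.3, -0.9, 0, 0, 0, 0, 0.2, 7.3, -0.9, 0, 0, 0, -0.5, 0.2, 7.3, -0.9, 0, 0, 0, -1, 0.2, 7.3, -0.9, 0, 0, 0, -1, 0.2, 7.3, -0.9, 0, 0, 0, -1, 0.2, 7.3, -0.9, 0, 0, 0, -1, 0.2, 7.3, -0.9, 0, 0, 0, -1, 0.2, 7.3, -0.9, 0, 0, 0, -1],
  "force": 25
}}

```text
time: 3.75
ee_pos: [0.5592, -0.1036, 0.1112]
tcp_rot: [-90.0, -0.0, 16.9]
wrist_force: [-3.1, -0.3, 5.7]
opening: 0.0156
```

Emit:
{"fn": "arm_command", "kwargs": {
  "rows": [0, 0, 0.7, 0, 0, 0, -1, 0, 0, 1.4, 0, 0, 0, -1, 0, 0, 2.1, 0, 0, 0, -1, 0, 0, 2.8, 0, 0, 0, -1, 0, 0, 3.4, 0, 0, 0, -1, 0, 0, 4, 0, 0, 0, -1, 0, 0, 4.4, 0, 0, 0, -1, 0, 0, 4.7, 0, 0, 0, -1, 0, 0, 4.7, 0, 0, 0, -1, 0, 0, 4.7, 0, 0, 0, -1]
}}

```text
time: 4.58
ee_pos: [0.5455, -0.0583, 0.1112]
tcp_rot: [-90.0, -0.0, 16.9]
wrist_force: [-3.2, 0.3, 6.6]
opening: 0.0156
```

Emit:
{"fn": "arm_command", "kwargs": {
  "rows": [0, 0, 0.2, 0, 0, 0, -1, 0, 0, 0.4, 0, 0, 0, -1, 0, 0, 0.5, 0, 0, 0, -1, 0, 0, 0.6, 0, 0, 0, -1, 0, 0, 0.6, 0, 0, 0, -1]
}}

```text
time: 5.0
ee_pos: [0.5438, -0.0529, 0.1112]
tcp_rot: [-90.1, -0.0, 16.9]
wrist_force: [-3.1, -1.4, 6.8]
opening: 0.0156
```

Emit:
{"fn": "arm_command", "kwargs": {
  "rows": [0, 0, 0.1, 0, 0, 0, -1, 0, 0, 0.2, 0, 0, 0, -1, 0, 0, 0.3, 0, 0, 0, -1, 0, 0, 0.3, 0, 0, 0, -1]
}}

```text
time: 5.33
ee_pos: [0.5436, -0.0521, 0.1113]
tcp_rot: [-90.4, -0.0, 16.8]
wrist_force: [1.3, -15.6, 2.5]
opening: 0.0158
```

Emit:
{"fn": "arm_command", "kwargs": {
  "rows": [0, 0, 0, 0, 0, 0, 1, 0, 0, 0, 0, 0, 0, 1, 0, 0, 0, 0, 0, 0, 1, 0, 0, 0, 0, 0, 0, 1, 0, 0, 0, 0, 0, 0, 1, 0, 0, 0, 0, 0, 0, 1, 0, -3, 0, 0, 0, 0, 1, 0, -6, 0, 0, 0, 0, 1, 0, -9, 0, 0, 0, 0, 1, 0, -12, 0, 0, 0, 0, 1, 0, -12, 0, 0, 0, 0, 1, 0, -12, 0, 0, 0, 0, 1]
}}

```text
time: 6.33
ee_pos: [0.5436, -0.0498, 0.232]
tcp_rot: [-90.1, -0.2, 17.0]
wrist_force: [0.2, 0.1, -0.7]
opening: 0.0855
```

```bash
cat > look.py <<'E'
import sys
from workcell import sensors, imaging, bot, models
from h import *
cam,name=sys.argv[1:3]
o=sensors.get_obs(); print(o["time"],o["ee_pos"],o["tcp_rot"],o["wrist_force"],o["opening"])
d=imaging.camera(cam); cv2.imwrite(f"pics/{name}.png",d["pixels"]); np.savez(name+".npz",**d)
W=cloud(d)
for z0,z1 in [(.09,.112),(.055,.08),(.022,.036)]:
    m=(W[...,2]>z0)&(W[...,2]<z1); n,l,s,c=cv2.connectedComponentsWithStats(m.astype(np.uint8))
    for i in range(1,n):
        if s[i,4]>60: print(z0,s[i].tolist(),np.median(W[l==i],0).round(4),rect(W[l==i]))
E
python3 look.py wrist w3
```

```text
6.3333 [ 0.5436038  -0.04975414  0.23196958] [-90.07285668  -0.18749194  16.95890685] [ 0.19120101  0.05420837 -0.65371415] 0.08551594279870027
0.09 [215, 13, 84, 88, 7095] [0.5139 0.047  0.1   ] ((514.2089233398438, 45.7264404296875), (50.15965270996094, 49.682926177978516), 17.052833557128906)
0.055 [248, 175, 19, 40, 725] [ 0.5436 -0.0505  0.0671] ((544.0773315429688, -52.36503982543945), (15.347764015197754, 32.012054443359375), 16.99408721923828)
0.055 [409, 367, 34, 17, 406] [ 0.7612 -0.1852  0.0737] ((762.509765625, -183.65589904785156), (30.465591430664062, 26.43824577331543), 29.65743637084961)
0.022 [188, 14, 28, 242, 2637] [ 0.4779 -0.0095  0.0297] ((491.0297546386719, -34.580230712890625), (21.309825897216797, 218.93984985351562), 16.655052185058594)
0.022 [299, 14, 28, 242, 2625] [0.5749 0.0208 0.0296] ((579.14111328125, -7.6790924072265625), (21.21396827697754, 219.0693359375), 17.89087677001953)
0.022 [204, 40, 107, 161, 9817] [ 0.5334 -0.0143  0.0294] ((528.5425415039062, -1.4804534912109375), (88.13687133789062, 140.46817016601562), 17.042808532714844)
0.022 [461, 140, 51, 79, 746] [0.7358 0.0193 0.0301] ((743.9644165039062, 15.683753967285156), (26.764789581298828, 77.2695083618164), 2.879751443862915)
```

View pics/w3.png

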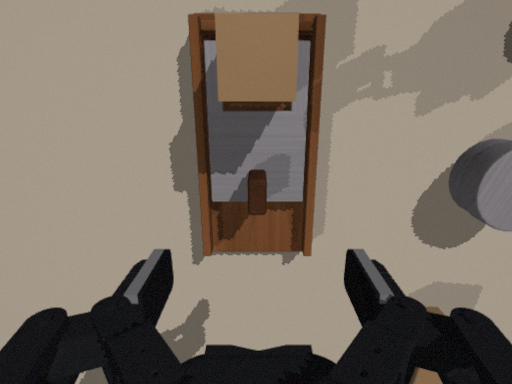

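The fork is home: the knob is 102.6 mm from the lid centre. In the picture the knob sits at (257,192) and the lid at (257,58). Next I'll go to the lid.

Emit:
{"fn": "arm_command", "kwargs": {
  "rows": [0, 0, 3.4, 0, 0, 0, 1, 0, 0, 6.8, 0, 0, 0, 1, 0, 0, 10, 0, 0, 0, 1, 0, 1, 10, 0, 0, 0, 1, 0, 3, 10, 0, 0, 0, 1, 0, 5, 10, 0, 0, 0, 1, 0, 7, 10, 0, 0, 0, 1, 0, 8.5, 10, 0, 0, 0, 1, 0, 9.7, 10, 0, 0, 0, 1, 0, 9.7, 10, 0, 0, 0, 1, 0, 9.7, 10, 0, 0, 0, 1]
}}

```text
time: 7.3
ee_pos: [0.5132, 0.0457, 0.1322]
tcp_rot: [-90.0, 0.1, 16.9]
wrist_force: [0.2, 0.0, 0.8]
opening: 0.0857
```

```bash
python3 look.py top t4
```

```text
7.3 [0.51322938 0.04565542 0.13221925] [-89.97815657   0.10913941  16.93894368] [0.18229593 0.01845592 0.78469828] 0.08574902686247667
0.09 [0, 320, 11, 43, 364] [0.103  0.6925 0.1072] ((104.50052642822266, 695.2816772460938), (90.029052734375, 17.708023071289062), 10.54456901550293)
0.055 [362, 63, 29, 28, 605] [ 0.7731 -0.1775  0.0726] ((776.239013671875, -178.741943359375), (61.770423889160156, 60.98026657104492), 10.863530158996582)
0.055 [212, 68, 20, 19, 306] [0.7647 0.219  0.0688] ((764.4011840820312, 219.2025909423828), (49.305686950683594, 50.27616882324219), 89.94268798828125)
0.055 [0, 309, 34, 59, 1259] [0.108  0.6803 0.0607] ((104.625, 692.494873046875), (127.98174285888672, 79.88372802734375), 8.723955154418945)
0.022 [29, 138, 18, 20, 107] [0.5692 0.6852 0.0262] ((575.0, 692.801513671875), (37.61488342285156, 47.644893646240234), 64.52115631103516)
0.022 [267, 160, 20, 44, 201] [0.5058 0.0746 0.0268] ((502.70672607421875, 71.50755310058594), (111.33155822753906, 25.9854679107666), 15.328166961669922)
0.022 [27, 163, 21, 19, 122] [0.5061 0.685  0.0257] ((510.3874816894531, 691.90283203125), (38.125370025634766, 47.831207275390625), 69.57707214355469)
0.022 [26, 187, 17, 21, 118] [0.4442 0.6843 0.0263] ((447.29852294921875, 692.5521240234375), (35.62315368652344, 48.47075271606445), 77.93971252441406)
0.022 [24, 209, 19, 24, 127] [0.383  0.685  0.0261] ((386.5468444824219, 689.697998046875), (44.47007369995117, 57.51430130004883), 86.21186065673828)
0.022 [23, 237, 17, 21, 121] [0.3202 0.684  0.0262] ((320.00665283203125, 689.4647216796875), (50.52198028564453, 37.656333923339844), 1.0176846981048584)
0.022 [20, 260, 16, 28, 134] [0.258  0.6856 0.0261] ((253.7779083251953, 693.3601684570312), (66.1015625, 39.62052917480469), 4.646781921386719)
0.022 [274, 354, 22, 18, 87] [0.0603 0.0473 0.0283] ((56.35246276855469, 48.680076599121094), (13.899785041809082, 63.40068435668945), 37.587921142578125)
```

Emit:
{"fn": "arm_command", "kwargs": {
  "rows": [0, 0, 0, 0, 0, 0, 0.4, 0, 0, 0, 0, 0, 0, 0, 0, 0, 0, 0, 0, 0, -0.5, 0, 0, 0, 0, 0, 0, -1, 0, 0, 0, 0, 0, 0, -1, 0, 0, 0, 0, 0, 0, -1, 0, 0, 0, 0, 0, 0, -1, 0, 0, 0, 0, 0, 0, -1],
  "force": 50
}}

```text
time: 8.02
ee_pos: [0.5141, 0.0459, 0.134]
tcp_rot: [-90.0, -0.1, 16.9]
wrist_force: [-1.1, -0.2, 5.5]
opening: 0.0494
```

Emit:
{"fn": "arm_command", "kwargs": {
  "rows": [0, -0.3, 0, 0, 0, 0, -1, 0, -0.6, 0, 0, 0, 0, -1, 0, -0.9, 0, 0, 0, 0, -1, 0, -1.2, 0, 0, 0, 0, -1, 0, -1.5, 0, 0, 0, 0, -1, 0, -1.8, 0, 0, 0, 0, -1, 0, -2.1, 0, 0, 0, 0, -1, 0, -2.1, 0, 0, 0, 0, -1]
}}

```text
time: 8.68
ee_pos: [0.5139, 0.0459, 0.1549]
tcp_rot: [-90.0, -0.0, 16.9]
wrist_force: [1.0, -0.4, -3.3]
opening: 0.0494
```

```bash
python3 look.py scene s5
```

```text
8.6833 [0.51391666 0.04588565 0.15487019] [-9.00087375e+01 -4.51847246e-02  1.69480771e+01] [ 0.96302518 -0.42496627 -3.27303952] 0.0494177268557884
0.09 [0, 0, 25, 10, 123] [ 0.2929 -1.0474  0.0979] ((284.164306640625, -1048.5953369140625), (93.72405242919922, 17.005571365356445), 0.7558379173278809)
0.09 [282, 56, 100, 31, 412] [0.0565 0.042  0.1025] ((38.14232635498047, 69.72357940673828), (80.3940200805664, 277.4635314941406), 17.76129150390625)
0.09 [191, 154, 31, 22, 224] [0.5319 0.0675 0.1004] ((521.591064453125, 64.17626953125), (37.72020721435547, 69.7593994140625), 61.4837760925293)
0.055 [0, 0, 54, 21, 361] [ 0.2517 -1.0475  0.0665] ((234.69403076171875, -1048.966796875), (214.94924926757812, 22.17158317565918), 0.5218355655670166)
0.055 [287, 66, 52, 22, 396] [0.0612 0.0362 0.0668] ((39.05898666381836, 20.185558319091797), (72.4832992553711, 147.7378387451172), 24.253311157226562)
0.055 [158, 160, 16, 10, 113] [ 0.5458 -0.0467  0.065 ] ((544.72216796875, -49.41168975830078), (17.59794807434082, 32.86549758911133), 23.37514877319336)
0.055 [192, 164, 30, 21, 201] [0.5325 0
[... 1425 characters left out ...]
462890625, 42.701416015625), (35.12288284301758, 82.13307189941406), 64.14268493652344)
0.022 [177, 305, 24, 15, 100] [0.7799 0.2382 0.0286] ((775.3986206054688, 232.81436157226562), (16.621837615966797, 40.36423873901367), 52.28355026245117)
0.022 [506, 315, 6, 15, 64] [0.4573 0.6821 0.0249] ((454.57012939453125, 681.4959716796875), (28.516468048095703, 8.474197387695312), 12.712814331054688)
0.022 [495, 342, 10, 17, 103] [0.5214 0.6834 0.0252] ((516.480712890625, 683.017333984375), (34.91135787963867, 12.016180992126465), 8.730583190917969)
0.022 [483, 372, 11, 12, 79] [0.5789 0.6822 0.0251] ((576.004150390625, 682.1041259765625), (9.189241409301758, 27.303081512451172), 89.71219635009766)
```

View pics/s5.png

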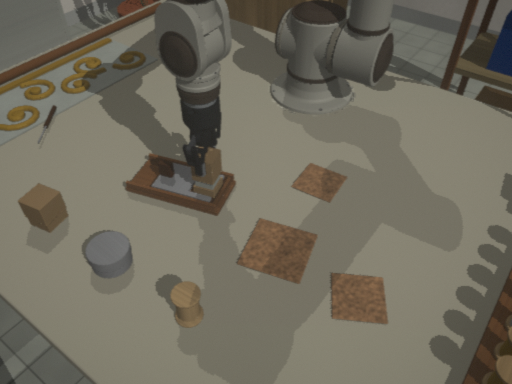

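The white neck is showing at about (207,185), so the lid is coming off with the base still seated. I'll keep pulling straight up.

Emit:
{"fn": "arm_command", "kwargs": {
  "rows": [0, -0.5, 0, 0, 0, 0, -1, 0, -1, 0, 0, 0, 0, -1, 0, -1.5, 0, 0, 0, 0, -1, 0, -2.1, 0, 0, 0, 0, -1, 0, -2.8, 0, 0, 0, 0, -1, 0, -3.5, 0, 0, 0, 0, -1, 0, -4.5, 0, 0, 0, 0, -1, 0, -5.5, 0, 0, 0, 0, -1, 0, -6.5, 0, 0, 0, 0, -1, 0, -7.5, 0, 0, 0, 0, -1, 0, -7.8, 0, 0, 0, 0, -1, 0, -7.8, 0, 0, 0, 0, -1]
}}

```text
time: 9.73
ee_pos: [0.5141, 0.0459, 0.2334]
tcp_rot: [-90.0, -0.1, 16.9]
wrist_force: [0.4, -0.1, -1.2]
opening: 0.0495
```

```bash
python3 look.py scene s6 | head -1
python3 - <<'E'
import cv2
i=cv2.imread("pics/s6.png"); cv2.imwrite("pics/s6c.png",cv2.resize(i[100:300,100:340],None,fx=3,fy=3))
E
```

```text
9.7333 [0.51413548 0.04590331 0.23343944] [-90.02193061  -0.10595593  16.94873838] [ 0.42096358 -0.08087238 -1.24163215] 0.04950415092602026
```

View pics/s6c.png

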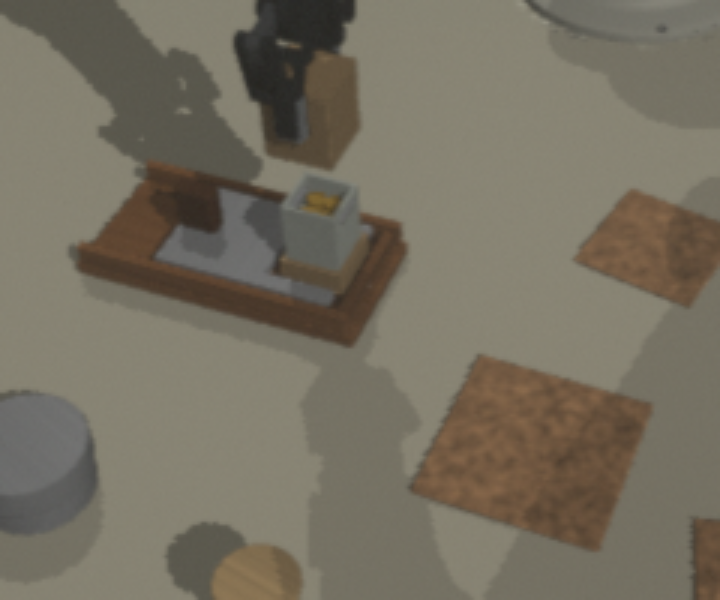

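The lid is clear of the neck and the base is seated under the fork. In the full picture the lid is at about (204,135) and the open neck at (207,172). Next I'll carry it over the mat.

Emit:
{"fn": "arm_command", "kwargs": {
  "rows": [0.9, 0, 1.8, 0, 0, 0, -1, 2, 0, 4.2, 0, 0, 0, -1, 3.4, 0, 7, 0, 0, 0, -1, 4.8, 0, 10, 0, 0, 0, -1, 6.2, 0, 13, 0, 0, 0, -1, 7.6, 0, 16, 0, 0, 0, -1, 8.8, 0, 18.4, 0, 0, 0, -1, 9.6, 0, 19.9, 0, 0, 0, -1, 9.6, 1.5, 19.9, 0, 0, 0, -1, 9.6, 4, 19.9, 0, 0, 0, -1, 9.6, 6.5, 19.9, 0, 0, 0, -1, 9.6, 8, 19.9, 0, 0, 0, -1]
}}

```text
time: 10.78
ee_pos: [0.5465, 0.264, 0.1484]
tcp_rot: [-90.0, 0.2, 17.0]
wrist_force: [-0.1, -0.5, -0.5]
opening: 0.0496
```

Emit:
{"fn": "arm_command", "kwargs": {
  "rows": [0, 1.2, 0, 0, 0, 0, -1, 0, 2.3, 0, 0, 0, 0, -1, 0, 3.2, 0, 0, 0, 0, -1, 0, 3.9, 0, 0, 0, 0, -1, 0, 4.1, 0, 0, 0, 0, -1, 0, 4.1, 0, 0, 0, 0, -1]
}}

```text
time: 11.28
ee_pos: [0.5475, 0.2642, 0.1109]
tcp_rot: [-90.0, 0.0, 16.9]
wrist_force: [-1.1, -0.6, -0.2]
opening: 0.0499
```

```bash
python3 look.py scene s7 | head -1
python3 - <<'E'
import cv2
i=cv2.imread("pics/s7.png"); cv2.imwrite("pics/s7c.png",cv2.resize(i[150:310,190:390],None,fx=3.6,fy=3.6))
E
```

```text
11.2833 [0.54753384 0.26416929 0.11094695] [-9.00012646e+01  1.05082024e-02  1.69445566e+01] [-1.13693108 -0.61985216 -0.15085676] 0.04988649280657106
```

View pics/s7c.png

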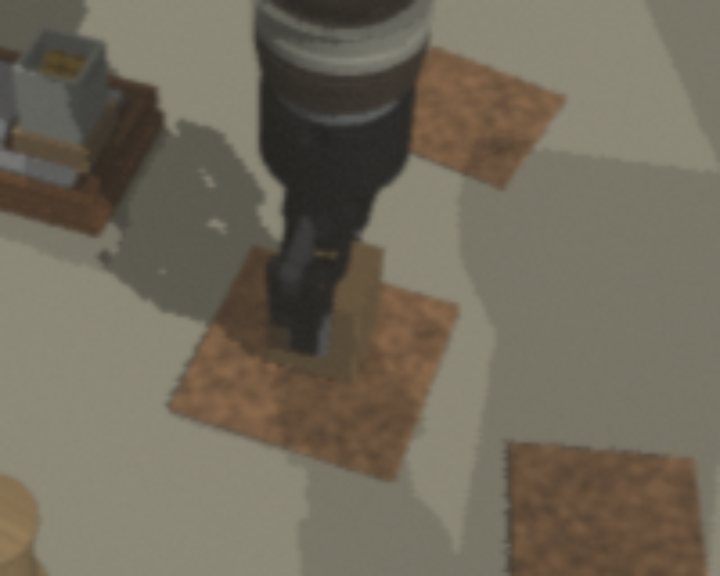

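The lid is just above the mat centre, at about (288,236) in the full picture. I'll lower it gently.

Emit:
{"fn": "arm_command", "kwargs": {
  "rows": [0, 0.2, 0, 0, 0, 0, -1, 0, 0.4, 0, 0, 0, 0, -1, 0, 0.6, 0, 0, 0, 0, -1, 0, 0.8, 0, 0, 0, 0, -1, 0, 0.9, 0, 0, 0, 0, -1, 0, 0.9, 0, 0, 0, 0, -1]
}}

```text
time: 11.83
ee_pos: [0.5474, 0.2641, 0.1018]
tcp_rot: [-90.0, 0.0, 16.9]
wrist_force: [0.7, -0.5, 0.4]
opening: 0.0494
```

Emit:
{"fn": "arm_command", "kwargs": {
  "rows": [0, 0.1, 0, 0, 0, 0, -1, 0, 0.2, 0, 0, 0, 0, -1, 0, 0.2, 0, 0, 0, 0, -1]
}}

```text
time: 12.08
ee_pos: [0.5475, 0.2642, 0.0999]
tcp_rot: [-90.0, 0.0, 16.9]
wrist_force: [-0.2, 1.2, -0.8]
opening: 0.0496
```

Emit:
{"fn": "arm_command", "kwargs": {
  "rows": [0, 0.1, 0, 0, 0, 0, -1, 0, 0.2, 0, 0, 0, 0, -1, 0, 0.2, 0, 0, 0, 0, -1]
}}

```text
time: 12.33
ee_pos: [0.5476, 0.2642, 0.0991]
tcp_rot: [-90.0, -0.0, 16.9]
wrist_force: [-2.6, -1.3, 6.6]
opening: 0.0495
```

The lid has touched the mat (6.6 N), so I'll release it.

Emit:
{"fn": "arm_command", "kwargs": {
  "rows": [0, 0, 0, 0, 0, 0, 0.4, 0, 0, 0, 0, 0, 0, 0.7, 0, 0, 0, 0, 0, 0, 1, 0, 0, 0, 0, 0, 0, 1, 0, 0, 0, 0, 0, 0, 1, 0, 0, 0, 0, 0, 0, 1, 0, 0, 0, 0, 0, 0, 1]
}}

```text
time: 12.92
ee_pos: [0.5475, 0.2642, 0.098]
tcp_rot: [-90.0, 0.0, 16.9]
wrist_force: [0.4, 0.8, -0.9]
opening: 0.0857
```

Emit:
{"fn": "arm_command", "kwargs": {
  "rows": [0, -1, 0, 0, 0, 0, 1, 0, -3, 0, 0, 0, 0, 1, 0, -6, 0, 0, 0, 0, 1, 0, -10, 0, 0, 0, 0, 1, 0, -14, 0, 0, 0, 0, 1, 0, -17, 0, 0, 0, 0, 1, 0, -18, -3, 0, 0, 0, 1, 0, -18, -6, 0, 0, 0, 1, 0, -18, -8, 0, 0, 0, 1, 0, -18, -8, 0, 0, 0, 1, 0, -18, -8, 0, 0, 0, 1]
}}

```text
time: 13.83
ee_pos: [0.5711, 0.1868, 0.2789]
tcp_rot: [-90.0, -0.0, 16.8]
wrist_force: [0.0, 0.6, -0.6]
opening: 0.0856
```

```bash
python3 look.py wrist w8;python3 look.py scene s8 | head -1
python3 - <<'E'
import cv2
i=cv2.imread("pics/s8.png"); cv2.imwrite("pics/s8c.png",cv2.resize(i[130:310,120:360],None,fx=3,fy=3))
E
```

```text
13.8333 [0.57105534 0.18680953 0.27893128] [-8.99909210e+01 -4.31567589e-02  1.68370206e+01] [ 0.04588572  0.62524391 -0.63072415] 0.08564014487924823
0.055 [230, 62, 57, 59, 3268] [0.5478 0.265  0.0649] ((547.9705810546875, 263.9155578613281), (50.1025390625, 49.658905029296875), 16.824899673461914)
0.055 [429, 178, 55, 50, 2102] [0.766  0.2215 0.0697] ((768.11376953125, 220.55728149414062), (50.98624801635742, 51.010597229003906), 58.86539077758789)
0.055 [172, 260, 22, 44, 403] [0.5276 0.0675 0.0674] ((531.043701171875, 55.40454864501953), (19.60430145263672, 47.4324836730957), 43.435611724853516)
0.055 [167, 281, 17, 23, 243] [0.5231 0.0423 0.0788] ((520.1792602539062, 43.154876708984375), (19.20301055908203, 29.445709228515625), 15.848490715026855)
0.055 [173, 337, 17, 26, 329] [ 0.5445 -0.043   0.0666] ((543.9816284179688, -50.36820602416992), (16.18332862854004, 29.903453826904297), 17.472660064697266)
0.022 [414, 172, 33, 36, 268] [0.7505 0.2255 0.0297] ((756.0604858398438, 222.75689697265625), (41.120765686035156, 17.741065979003906), 79.0932388305664)
0.022 [131, 231, 99, 114, 2067] [0.5286 0.0644 0.0291] ((527.1527099609375, 4.458320617675781), (111.04986572265625, 168.386474609375), 16.96297836303711)
0.022 [156, 246, 65, 96, 2734] [ 0.5528 -0.0236  0.0296] ((530.8687744140625, -0.329071044921875), (84.0380859375, 141.53224182128906), 16.755626678466797)
0.022 [335, 307, 21, 31, 184] [0.7346 0.0304 0.0301] ((735.9327392578125, 23.054641723632812), (48.03030014038086, 7.999341011047363), 81.34571075439453)
13.8833 [0.5708109  0.18757973 0.2786154 ] [-8.99857334e+01 -1.97791684e-02  1.68994664e+01] [ 1.05376691  0.73156317 -0.78552765] 0.08494715307570555
```

View pics/s8c.png

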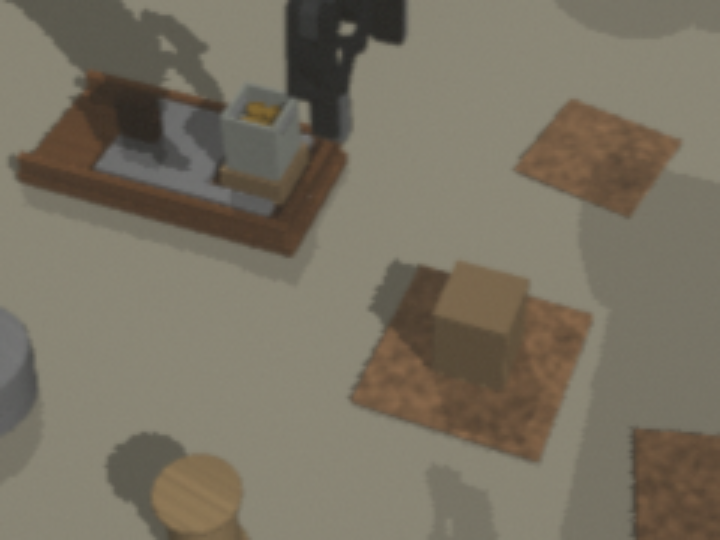

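View pics/w8.png

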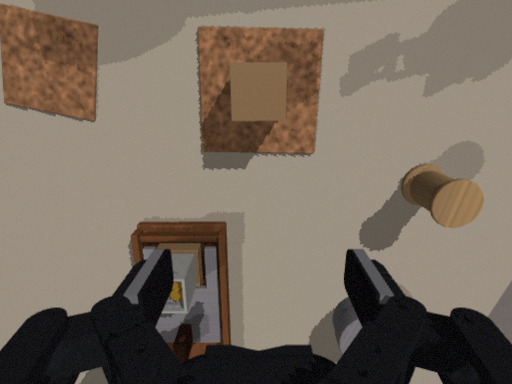

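The lid stands upright near the mat centre, at about (282,237) in the full scene picture. Its top is at 65 mm, which matches 5 + 60. The base is seated, the knob is at home and the gripper is clear.

Run:
```python
from workcell import bot
print(bot.job_done())
```

```text
the job is handed in; nothing more can be done
None
```

I slid the fork home, drew the lid straight up off the neck, set it open end down on the largest cork mat, released it and handed the job in at about 14 s. No verdict was reported.

- **Fork:** I pushed it until it met the end stop, at about 15 N. The knob was then 102.6 mm from the box centre, against 103 mm for home. The last look showed the knob within about 2 mm of that.
- **Lid:** Its top is level at 65 mm, which matches the mat plus the lid height. Its centre is at about (0.548, 0.264), within about 3 mm of the measured mat centre. The lid touched the mat at about 6.6 N before I let go.
- **Base:** The pictures show it upright in the cradle under the fork. I did not measure its position after the lid came off.
- **Gripper:** It is well clear of everything.

One disagreement: the cameras differed by about 3 mm, in line with their calibration. I went mostly by the wrist camera. No check failed.

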